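# Lock out the bench turntable, clear the forgotten spanner, reset the stop

### The job

A spanner has been left on the faceplate of the motor-driven bench turntable. First push the large mushroom stop button on the control station down until it locks and let go of it; then lift the spanner off and lay it (do not drop it) flat in the empty tool tray, and only when it lies there turn the mushroom head clockwise so that it unlocks and springs fully up again. Do not touch the spanner unless the stop is locked down, and do not knock or shove the grease jar and the oil can that stand beside the turntable.

Things in the scene. Friction and masses are not known exactly. Their poses are not given: they have to be found in the camera images.
- station: control station fixed to the bench: grey metal box 200 x 120 x 70 mm (x, y, z). Origin: centre of its underside; its top face is at 70 mm. The mushroom stands on the top at x = +45 mm, y = 0; at x = -65 mm there is a small fixed dial (40 mm across, 25 mm tall), at x = -18 mm, y = +-30 mm two low fixed studs 5 mm tall: none of them is needed
- stop_top (a point): centre of the top of the mushroom head. The head is round, black, 58 mm across, with an upright fluted side 14 mm tall; up, its top is 59 mm above the box, its side reaches from 36 to 50 mm and its underside lies 32 mm above the box (all 9 mm lower when locked); below it is a stem 26 mm across. Axis vertical. The head may be gripped across its side from any direction, from above
- stop_press (a joint): how far the mushroom is down, m: 0 fully up, 0.013 the bottom stop. Pushing it takes 3 N rising to about 8 N near 4 mm (a force stop of 5 N is too early), then a catch snaps over at about 5 mm. Pushed to 10 mm or deeper and let go, it stays locked at about 0.009; let go short of the catch it springs back. The catch lets go only by turning the head
- stop_turn (a joint): turn of the mushroom head, rad: 0 at rest, clockwise seen from above up to a stop at 0.9. A light spring (0.06 to 0.2 N m) turns it back to 0 within a second. Beyond about 0.5 the catch is free, and a spring of 3 to 4 N raises the head 9 mm once the fingers let it: turn to 0.8, then open the fingers. Let go too early it turns back, still locked
- turntable: bench turntable fixed to the bench: grey base 170 x 170 x 65 mm, round steel faceplate 200 mm across whose flat top is 100 mm above the bench; it does not turn during the task. Origin: centre of the underside, on the faceplate's axis
- spanner: steel open-ended spanner, about 190 mm long, 0.15 to 0.4 kg, lying flat near the centre of the faceplate. Origin: middle of its length on the underside; x along the spanner, z up. Shaft 18 mm wide (y) for x = -45 to +45 mm, from 1 to 11 mm above the origin; jaws at the ends 40 mm (+x) and 34 mm (-x) wide, 12 mm thick
- spanner_end_a (a point): tip of the spanner's wide end, 90 mm along +x from its middle, 6 mm above the underside
- spanner_end_b (a point): tip of the spanner's narrow end, 90 mm along -x from its middle, 6 mm above the underside
- tray: open empty steel tool tray fixed to the bench, 280 (x) x 150 (y) x 35 mm outside, walls and floor 4 mm thick. Origin: centre of the underside; x along its long side. The spanner lies flat in it lengthwise
- oil_can: bystander, leave alone: squat oil can with a thin upright spout, 76 mm across, 150 mm tall (origin: centre of its underside), standing beside the turntable on its far side
- grease_jar: bystander, leave alone: closed jar, 72 mm across, 80 mm tall (origin: centre of its underside), standing beside the turntable on its far side
Things that resemble listed ones, but are neither listed nor needed, are in the scene too. What is shaped like the spanner but purple is not meant.

How it is judged (in metres and radians):
On the way, in this order (a step that is already met when the one before it is completed fails the run):
1. the mushroom is locked down (over 6 mm) and nothing touches it (value of joint stop_press above 0.006 m and contact force between each of the arm, the fingers and stop_press below 0.1 N), for 0.3 s.
2. the spanner lies flat in the tray, let go and at rest, with the stop still locked down (value of joint stop_press above 0.006 m and x of spanner in the frame of tray between -0.06 and 0.06 m and y of spanner_end_a in the frame of tray between -0.071 and 0.071 m and y of spanner_end_b in the frame of tray between -0.071 and 0.071 m and z of each of spanner_end_a, spanner_end_b in the frame of tray below 0.018 m and linear speed of spanner below 0.02 m/s and contact force between the fingers and spanner below 0.1 N), for 0.3 s.
At the end, for the whole second after the job is handed in: The mushroom is fully up (within 2 mm) and its head has turned back (within 0.15 rad); the spanner lies flat inside the tray (both ends within the long walls and less than 18 mm above the tray's underside, its middle within 60 mm of the tray's middle lengthwise), released and at rest (value of joint stop_press below 0.002 m and value of joint stop_turn below 0.15 rad and x of spanner in the frame of tray between -0.06 and 0.06 m and y of spanner_end_a in the frame of tray between -0.071 and 0.071 m and y of spanner_end_b in the frame of tray between -0.071 and 0.071 m and z of each of spanner_end_a, spanner_end_b in the frame of tray below 0.018 m and linear speed of spanner below 0.02 m/s and contact force between the fingers and spanner below 0.1 N); the robot touches nothing.
It fails at once if the spanner is touched while the stop is not locked down (value of joint stop_press below 0.005 m and contact force between any of the fingers, the arm and spanner above 0.5 N).
It fails at once if the spanner is dropped (falls free faster than 0.9 m/s, a drop of 4 cm) (linear speed of spanner above 0.9 m/s and contact force between the fingers and spanner below 0.05 N).
It fails at once if the grease jar or the oil can is disturbed (moved over 30 mm) (distance of any of grease_jar, oil_can from where it was at the start of the episode above 0.03 m).
It also fails if it takes over 72 s, if anything falls off the work surface, if the arm or the gripper's body presses on something with over 40 N, if the wrist force passes 120 N, or if a joint passes its speed limit or range.

### The arm

A 6-joint arm with a two-finger parallel gripper is mounted at the origin on the work surface. World frame = base frame: x ahead of the robot, y to its left, z up, the work surface at z = 0. Lengths are in mm, angles in rad, forces in N, time in s.
With the tool pointing down it reaches from about 400 to 925 mm from the base axis. Payload 12.5 kg.
Tool frame: the origin (TCP) lies on the mounting face of the last link; the fingertips stand 190 mm ahead of it and the grasp point (between the pads) lies 171 mm ahead of it; z points along the fingers, y is the line along which they close (so a half turn about z gives the same grasp; the last joint's range is limited). The gripper opens to 95 mm and grips with 3 to 60 N. Pads are 20 mm wide; open, the fingers measure 119 mm over their backs; the gripper's body (75 mm by 180 mm) begins 59 mm behind the grasp point.
Start: joints at [0.998, 0.491, 1.559, -0, 1.092, -0.106], TCP at [281.247, 558.144, 404.761] pointing down, gripper open.
Joint ranges: [-3.1, 3.1], [-0.84, 2.19], [0.05, 2.79], [-1.13, 4.28], [0.06, 2.93], [-2.69, 2.69]. Speed limits (rad/s): [2.22, 2.22, 2.79, 3.14, 3.14, 3.14].

### API

Orientations are given as [roll, pitch, yaw] about the fixed x, y, z axes, in that order (R = Rz(yaw) Ry(pitch) Rx(roll)).
In Python, from cell import * gives the robot as it stands.
- The arm moves only by the tool arm_command, never from a script. Its argument "rows" is a list that holds one entry, the list of rows, each a list of 7 numbers: the shift along the tool's x, y, z normalised to -1 to 1, where 1 is 0.15 m, then the turn, a rotation vector about the tool's x, y, z normalised to -1 to 1, where 1 is 360 degrees, then the opening, from -1 (shut) to 1 (fully open). A call has 1 to 10 rows; each row is the pose to reach, as a shift and turn from the pose commanded when the call began, along the tool's axes at that moment, turning the shorter way round; what a row does not reach only later rows make up. A row lasts 1/12 s, in which the tool goes at most 41.7 mm and 7.16 degrees, less where a joint would pass 70% of its speed; a pose out of reach is approached as far as the arm can. A call with a number of a shift or a turn outside -1 to 1 is refused whole. A call with a gripper value outside its range is refused whole. The fingers move at their own pace and stop on an object; the grip force is fixed at half the most. Time passes only in rows, so rows that repeat a pose let the fingers close. It gives the time, the measured TCP pose, the force, the opening and the grip force at its end, in the units of the state.
- state(): the state, without advancing time (a new reading comes with each control period).
- read_camera(name): name is "scene" or "side" or "wrist"; returns (picture, depth): 384x512x3 uint8, red, green, blue; 384x512 float32, mm along the optical axis (not along the pixel's ray), 0 where there is no reading.
- get_calibration(name): a dict with "camera_matrix" (3x3 intrinsics, pixels), "position" and "orientation" of the camera in the world; the wrist camera has in their place "hand_eye" (4x4, takes a point from camera to tool coordinates, whose origin is the TCP and whose axes are the flange's). Camera axes: x right, y up, looking along -z (the intrinsics and any distortion apply to the point x, -y, -z); pixel columns grow to the right and rows downward; lengths in mm; the calibration is good to about 2 mm. A picture is of the moment at which its call begins: read the wrist's pose just before it. get_calibration takes no time and is no camera call.
- job_done(): hands the job in; it is judged then, once.
The state is a dict: "t": time; "joints": joint angles; "qvel": joint speeds; "tau": joint torques, N m; "eef_pos": TCP position; "tcp_rot": TCP orientation; "ft_force": force on the tool from outside, world axes, zero at the start; "moment": the same for the moment, N m; "opening": opening from 0.0 (shut) to 1.0 (fully open); "grip_force": force on a finger pad.
Only numpy, scipy, OpenCV 4.12 (cv2) and the standard library are available. Lean on these libraries where they do the work, as an engineer would, in place of code of your own. Each camera call takes 0.05 s, during which the arm holds its last target. There are 200 camera calls.

## Working session

There is one attempt and no reset: what is moved stays moved. The work goes in short steps, Python scripts to look and compute and a tool call to move; the robot and the scene stay as the last step left them, time stands still between calls to the robot, and variables do not carry over. Pictures are saved under pics/ and viewed, at most 10 in all, crops included, and the job is handed in when it is done.

Besides the shell and the picture viewer there is one more tool, called after "Emit:" as a command line: name --argument value ..., lists and objects as JSON in quotes. arm_command: Moves the arm, as the interface text tells. Its arguments: {"type":"object","properties":{"rows":{"type":"array","items":{"type":"array","items":{"type":"array","items":{"type":"number","minimum":-1,"maximum":1}}}}},"required":["rows"]}

```bash
ls; mkdir -p pics; cat > h.py <<'E'
from cell import *
import numpy as np, cv2
from scipy.spatial.transform import Rotation as R
def campose(n, s=None):
    c=get_calibration(n)
    if n=="wrist":
        T=np.eye(4); T[:3,:3]=R.from_euler('xyz',s['tcp_rot']).as_matrix(); T[:3,3]=s['eef_pos']
        return c,T@np.array(c['hand_eye'])
    T=np.eye(4); o=np.array(c['orientation'])
    T[:3,:3]=o if o.shape==(3,3) else R.from_euler('xyz',o).as_matrix()
    T[:3,3]=c['position']; return c,T
def shoot(n):
    s=state(); c,T=campose(n,s); im,d=read_camera(n)
    return im,d,np.array(c['camera_matrix']),T,c
def cloud(d,K,T):
    v,u=np.mgrid[:d.shape[0],:d.shape[1]]
    p=np.stack([(u-K[0,2])/K[0,0]*d,-(v-K[1,2])/K[1,1]*d,-d],-1)
    return p@T[:3,:3].T+T[:3,3]
def onplane(u,v,z,K,T):
    r=T[:3,:3]@np.array([(u-K[0,2])/K[0,0],-(v-K[1,2])/K[1,1],-1.]); return T[:3,3]+r*(z-T[2,3])/r[2]
E
python3 - <<'E'
from h import *
print(state())
for n in("scene","side","wrist"):
    im,d,K,T,c=shoot(n); print(n,c); np.savez(f"pics/{n}0.npz",im=im,d=d,K=K,T=T)
    cv2.imwrite(f"pics/{n}0.png",im[...,::-1])
a=[cv2.imread(f"pics/{n}0.png") for n in("scene","side")]
cv2.imwrite("pics/m0.png",cv2.resize(np.hstack(a),(800,300)))
E
```

```text
pics
{'t': 0.0, 'joints': array([ 9.98411104e-01,  4.91548972e-01,  1.55943773e+00, -1.82046765e-05,
        1.09169864e+00, -1.05576627e-01]), 'qvel': array([-1.18748196e-03,  2.21271490e-04, -3.53409871e-05,  2.53015754e-05,
       -8.51558761e-04,  4.00286630e-04]), 'tau': array([-3.87104534e-03, -6.12637424e+01, -2.58173704e+01,  6.91517699e-02,
        4.82294220e-02, -1.45891827e-04]), 'eef_pos': array([281.22477422, 558.1201611 , 404.17224747]), 'tcp_rot': array([-3.14050435e+00, -9.90923201e-05,  2.67479240e+00]), 'ft_force': array([ 0.51051731, -0.18716802,  0.349805  ]), 'moment': array([-0.06768372,  0.00864183,  0.01721013]), 'grip_force': 0.0, 'opening': 1.0023559951618972}
scene {'camera_matrix': array([[445.74828542,   0.        , 255.68663456],
       [  0.        , 445.74828542, 194.13345412],
       [  0.        ,   0.        ,   1.        ]]), 'position': array([ 950.79107181, -357.4819033 , 1099.40425318]), 'orientation': array([ 0.56156196, -0.01535637,  0.99441007])}
side {'camera_matrix': array([[479.44846169,   0.        , 255.49909059],
       [  0.        , 479.44846169, 186.4448556 ],
       [  0.        ,   0.        ,   1.        ]]), 'position': array([-100.9209199 , -687.17128827,  970.82729358]), 'orientation': array([ 0.79394217, -0.00851647, -0.63948984])}
wrist {'camera_matrix': array([[281.16046569,   0.        , 252.57927586],
       [  0.        , 281.16046569, 188.81279978],
       [  0.        ,   0.        ,   1.        ]]), 'hand_eye': array([[-8.74276934e-04,  9.71573332e-01,  2.36737188e-01,
         6.65597822e+01],
       [ 9.99999395e-01,  1.00729696e-03, -4.40938133e-04,
        -8.69108808e-01],
       [-6.66868379e-04,  2.36736659e-01, -9.71573625e-01,
         2.11209746e+01],
       [ 0.00000000e+00,  0.00000000e+00,  0.00000000e+00,
         1.00000000e+00]])}
```

View pics/scene0.png

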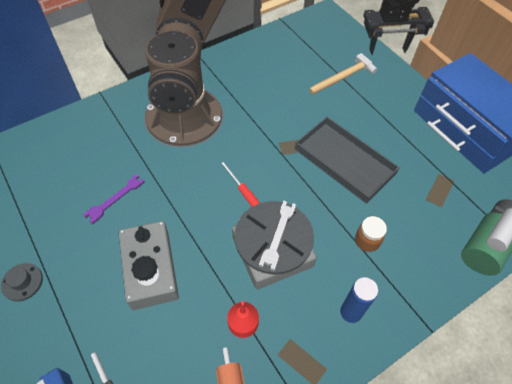

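View pics/side0.png

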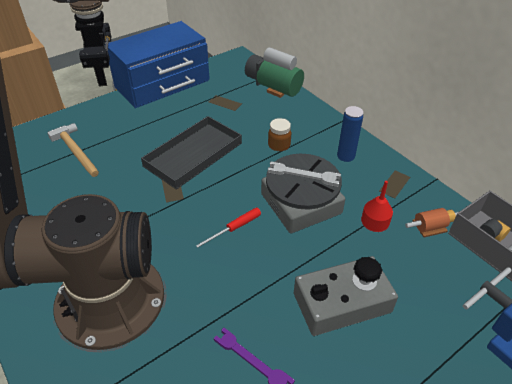

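The scene picture shows the station at about (148,262) with the mushroom at (147,270), the turntable at (275,240) with the spanner from (288,208) to (270,262), and the tray at (345,158). The grease jar is at (371,232) and the red oil can at (243,318). The side picture shows the mushroom at (367,270), the spanner from (277,171) to (333,178) and the tray at (193,152).

```bash
cat > m.py <<'E'
from h import *
def fit(n):
    z=np.load(f"pics/{n}0.npz"); im,d,K,T=z['im'],z['d'],z['K'],z['T']
    P=cloud(d,K,T); return im,P,d>0
def circ(p):
    A=np.c_[2*p,np.ones(len(p))]; s=np.linalg.lstsq(A,(p**2).sum(1),rcond=None)[0]; return s[:2],np.sqrt(s[2]+s[:2]@s[:2])
W={'scene':dict(st=(105,205,190,315),tt=(225,190,325,285),tr=(285,110,405,205),jar=(350,210,395,255),oil=(222,295,265,340)),
   'side':dict(st=(285,245,405,335),tt=(255,145,350,230),tr=(135,110,250,190),jar=(262,112,300,155),oil=(355,175,400,235))}
for n in W:
    im,P,ok=fit(n); hsv=cv2.cvtColor(im,cv2.COLOR_RGB2HSV)
    def win(k):
        a,b,c,e=W[n][k]; m=np.zeros(ok.shape,bool); m[b:e,a:c]=1; return m&ok
    def rep(k,m):
        p=P[m]
        if len(p)<10: print(n,k,len(p));return
        r=cv2.minAreaRect(p[:,:2].astype(np.float32)); print(n,k,len(p),'z',np.percentile(p[:,2],[2,50,98]).round(1),'rect',np.round(r[0],1),np.round(r[1],1),round(r[2],1),'enc',np.round(cv2.minEnclosingCircle(p[:,:2].astype(np.float32)),1) if 0 else '')
    Z=P[...,2]
    rep('boxtop',win('st')&(abs(Z-70)<3.0))
    rep('mush',win('st')&(Z>121))
    rep('dial',win('st')&(abs(Z-95)<4))
    rep('plate',win('tt')&(abs(Z-100)<4))
    sp=win('tt')&(Z>106)&(Z<118); rep('spanner',sp)
    p=P[sp][:,:2]; 
    if len(p)>10:
        c,_,vt=np.linalg.svd(p-p.mean(0),full_matrices=False); t=(p-p.mean(0))@vt[0]; w=(p-p.mean(0))@vt[1]
        print(' dir',vt[0].round(3),'ext',t.min().round(1),t.max().round(1),'mid',(p.mean(0)+vt[0]*(t.min()+t.max())/2).round(1),'w-',[np.ptp(w[(t<t.min()+25)]).round(1),np.ptp(w[t>t.max()-25]).round(1),np.ptp(w[abs(t)<35]).round(1)])
    rep('trayrim',win('tr')&(Z>31)&(Z<39)); rep('trayfloor',win('tr')&(Z>2)&(Z<8))
    rep('jar',win('jar')&(Z>74)&(Z<84)); rep('oil',win('oil')&(hsv[...,0]<8)&(hsv[...,1]>120)&(Z>8))
    print(n,'z bench',np.median(Z[200:210,195:215]))
E
python3 m.py
```

```text
scene boxtop 2276 z [67.2 69.8 72.7] rect [ 429.3 -327.1] [118.8 199.5] 71.4 enc 
scene mush 408 z [121.4 125.9 130.6] rect [ 472.2 -341.3] [53.7 54.5] 13.2 enc 
scene dial 57 z [91.8 94.1 97.1] rect [ 367.1 -306.3] [11.7 35.5] 71.5 enc 
scene plate 3633 z [ 96.6  99.8 103.2] rect [557.3 -30. ] [197.3 199.3] 65.7 enc 
scene spanner 690 z [106.7 111.3 115.3] rect [564.7 -20.4] [ 40. 191.] 37.1 enc 
 dir [ 0.614 -0.79 ] ext -106.1 85.2 mid [564.1 -20.9] w- [np.float64(33.9), np.float64(40.1), np.float64(18.1)]
scene trayrim 410 z [31.3 34.2 38.2] rect [425.4 325.9] [281.6 154.6] 12.3 enc 
scene trayfloor 3657 z [2.1 3.8 7.6] rect [412.  356.7] [407.2 366.2] 57.2 enc 
scene jar 415 z [75.2 79.6 82.7] rect [669.6 208.6] [60.5 62.6] 49.4 enc 
scene oil 857 z [ 17.9  61.9 133.9] rect [ 678.3 -197.8] [73.  72.3] 70.4 enc 
scene z bench -0.6256639997581033
side boxtop 2791 z [67.4 70.2 72.8] rect [ 424.9 -327.2] [119.9 198.9] 71.4 enc 
side mush 426 z [121.5 126.8 130.4] rect [ 467.5 -342.1] [51.9 56.2] 34.4 enc 
side dial 82 z [91.1 94.2 98.1] rect [ 363.6 -306.5] [13.4 33. ] 71.3 enc 
side plate 2492 z [ 96.9 100.4 103.6] rect [553.8 -29.7] [199.1 198.6] 68.0 enc 
side spanner 556 z [106.4 111.6 115.6] rect [560.1 -23. ] [ 44.4 189.8] 39.4 enc 
 dir [ 0.61  -0.792] ext -101.1 88.9 mid [559.9 -22.6] w- [np.float64(36.8), np.float64(44.5), np.float64(26.1)]
side trayrim 414 z [31.2 34.3 38.4] rect [424.3 326.4] [284.2 156.1] 12.4 enc 
side trayfloor 3237 z [2.1 3.9 7.5] rect [427.8 370.1] [388.5 389.4] 54.0 enc 
side jar 230 z [74.6 80.2 83.1] rect [668.  208.1] [66.  61.7] 13.5 enc 
side oil 847 z [ 10.8  55.8 136. ] rect [ 662.8 -205. ] [51.7 74.2] 33.4 enc 
side z bench 0.45714763744308584
```

View pics/wrist0.png

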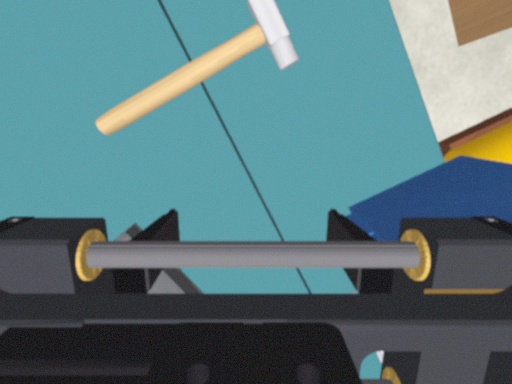

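The wrist view shows only the hammer and the bench edge, so I won't use it. The scene and side measurements agree within 4 mm:

| Item | Position (mm) | Note |
|---|---|---|
| Mushroom | (470, -341.5) | top at z = 129 |
| Spanner middle | (562, -22) | wide end toward (0.612, -0.791) |
| Tray | (425, 326) | long axis at +12.3° |

Next I'll turn the tool to yaw 90°, so that tool x = world y and tool y = world x.

Emit:
arm_command --rows '[[[-0.98, -0.03, 0, 0, 0, 0.1757, -1], [-0.98, -0.03, 0, 0, 0, 0.1757, -1], [-0.98, -0.03, 0, 0, 0, 0.1757, -1], [-0.98, -0.03, 0, 0, 0, 0.1757, -1], [-0.98, -0.03, 0, 0, 0, 0.1757, -1], [-0.98, -0.03, 0, 0, 0, 0.1757, -1], [-0.98, -0.03, 0, 0, 0, 0.1757, -1], [-0.98, -0.03, 0, 0, 0, 0.1757, -1], [-0.98, -0.03, 0, 0, 0, 0.1757, -1], [-0.98, -0.03, 0, 0, 0, 0.1757, -1]]]'

```text
t: 0.98
eef_pos: [410.5, 487.9, 404.5]
tcp_rot: [-3.141, 0.0, 1.566]
ft_force: [0.4, 0.1, -0.7]
opening: 0.356
grip_force: 0.0
```

Emit:
arm_command --rows '[[[-0.9667, 0.8, 0, 0, 0, 0, -1], [-0.9667, 0.8, 0, 0, 0, 0, -1], [-0.9667, 0.8, 0, 0, 0, 0, -1], [-0.9667, 0.8, 0, 0, 0, 0, -1], [-0.9667, 0.8, 0, 0, 0, 0, -1]]]'

```text
t: 1.4
eef_pos: [532.7, 339.9, 404.6]
tcp_rot: [3.141, 0.001, 1.573]
ft_force: [-0.8, 0.0, -0.1]
opening: 0.024
grip_force: 0.0
```

Emit:
arm_command --rows '[[[-1, 0, 0, 0, 0, 0, -1], [-1, 0, 0, 0, 0, 0, -1], [-1, 0, 0, 0, 0, 0, -1], [-1, 0, 0, 0, 0, 0, -1], [-1, 0, 0, 0, 0, 0, -1]]]'

```text
t: 1.82
eef_pos: [530.5, 189.1, 404.8]
tcp_rot: [-3.141, 0.001, 1.571]
ft_force: [0.5, 0.1, 0.2]
opening: 0.005
grip_force: 0.0
```

Emit:
arm_command --rows '[[[-1, 0, 0, 0, 0, 0, -1], [-1, 0, 0, 0, 0, 0, -1], [-1, 0, 0, 0, 0, 0, -1], [-1, 0, 0, 0, 0, 0, -1], [-1, 0, 0, 0, 0, 0, -1]]]'

```text
t: 2.23
eef_pos: [530.7, 39.7, 404.7]
tcp_rot: [3.142, 0.0, 1.571]
ft_force: [0.9, -0.1, -0.2]
opening: 0.008
grip_force: 0.0
```

Emit:
arm_command --rows '[[[-1, 0, 0, 0, 0, 0, -1], [-1, 0, 0, 0, 0, 0, -1], [-1, 0, 0, 0, 0, 0, -1], [-1, 0, 0, 0, 0, 0, -1], [-1, 0, 0, 0, 0, 0, -1]]]'

```text
t: 2.65
eef_pos: [530.9, -110.1, 404.5]
tcp_rot: [3.141, 0.0, 1.571]
ft_force: [-0.1, 0.3, 0.5]
opening: 0.002
grip_force: 0.0
```

Emit:
arm_command --rows '[[[-1, 0, 0, 0, 0, 0, -1], [-1, 0, 0, 0, 0, 0, -1], [-1, 0, 0, 0, 0, 0, -1], [-1, 0, 0, 0, 0, 0, -1], [-1, 0, 0, 0, 0, 0, -1]]]'

```text
t: 3.07
eef_pos: [531.0, -260.0, 404.3]
tcp_rot: [3.141, 0.001, 1.571]
ft_force: [0.2, 1.0, -0.7]
opening: 0.005
grip_force: 0.0
```

Emit:
arm_command --rows '[[[-0.56, -0.4, 0, 0, 0, 0, -1], [-0.56, -0.4, 0, 0, 0, 0, -1], [-0.56, -0.4, 0, 0, 0, 0, -1], [-0.56, -0.4, 0, 0, 0, 0, -1], [-0.56, -0.4, 0.2, 0, 0, 0, -1], [-0.56, -0.4, 0.2, 0, 0, 0, -1]]]'

```text
t: 3.57
eef_pos: [470.8, -339.3, 371.3]
tcp_rot: [-3.138, -0.004, 1.573]
ft_force: [0.1, 0.9, -2.2]
opening: 0.005
grip_force: 0.0
```

Emit:
arm_command --rows '[[[0, -0.005, 0.3, 0, 0, 0, -1], [0, -0.005, 0.3, 0, 0, 0, -1], [0, -0.005, 0.34, 0, 0, 0, -1], [0, -0.005, 0.37, 0, 0, 0, -1], [0, -0.005, 0.39, 0, 0, 0, -1], [0, -0.005, 0.41, 0, 0, 0, -1], [0, -0.005, 0.425, 0, 0, 0, -1], [0, -0.005, 0.44, 0, 0, 0, -1], [0, -0.005, 0.44, 0, 0, 0, -1]]]'

```text
t: 4.32
eef_pos: [470.0, -341.0, 309.2]
tcp_rot: [3.141, 0.001, 1.571]
ft_force: [0.5, -0.1, 3.1]
opening: 0.004
grip_force: 1.5
```

Emit:
arm_command --rows '[[[0, 0, 0.01, 0, 0, 0, -1], [0, 0, 0.01, 0, 0, 0, -1], [0, 0, 0.01, 0, 0, 0, -1]]]'

```text
t: 4.57
eef_pos: [469.9, -341.1, 307.5]
tcp_rot: [3.141, 0.0, 1.571]
ft_force: [0.7, 1.3, 3.9]
opening: 0.003
grip_force: 1.8
```

Emit:
arm_command --rows '[[[0, 0, 0.01, 0, 0, 0, -1], [0, 0, 0.01, 0, 0, 0, -1], [0, 0, 0.01, 0, 0, 0, -1]]]'

```text
t: 4.82
eef_pos: [469.9, -341.1, 306.0]
tcp_rot: [3.141, 0.0, 1.571]
ft_force: [0.7, 0.9, 5.2]
opening: 0.006
grip_force: 2.9
```

Emit:
arm_command --rows '[[[0, 0, 0.01, 0, 0, 0, -1], [0, 0, 0.01, 0, 0, 0, -1], [0, 0, 0.01, 0, 0, 0, -1]]]'

```text
t: 5.07
eef_pos: [470.0, -341.1, 305.7]
tcp_rot: [3.14, 0.001, 1.571]
ft_force: [-0.7, 2.6, 17.8]
opening: 0.005
grip_force: 8.8
```

That is the bottom stop, with the force rising to 18 N. Next I'll retreat, move aside and check that it locked.

Emit:
arm_command --rows '[[[0, 0, -0.1, 0, 0, 0, -1], [0, 0, -0.5, 0, 0, 0, -1], [0, 0, -0.7, 0, 0, 0, -1], [0, 0, -0.7, 0, 0, 0, -1], [0, 0, -0.7, 0, 0, 0, -1]]]'

```text
t: 5.48
eef_pos: [469.7, -341.0, 411.7]
tcp_rot: [3.138, 0.003, 1.571]
ft_force: [-0.6, 0.4, -0.7]
opening: 0.006
grip_force: 0.0
```

Emit:
arm_command --rows '[[[1, 0.55, 0, 0, 0, 0, 0], [1, 0.55, 0, 0, 0, 0, 0], [1, 0.55, 0, 0, 0, 0, 0], [1, 0.55, 0, 0, 0, 0, 0], [1, 0.55, 0, 0, 0, 0, 0]]]'

```text
t: 5.9
eef_pos: [554.1, -186.3, 407.2]
tcp_rot: [-3.139, -0.002, 1.574]
ft_force: [0.1, 1.2, 0.7]
opening: 0.302
grip_force: 0.0
```

```bash
cat > chk.py <<'E'
from h import *
for n in("scene","side"):
    im,d,K,T,c=shoot(n); P=cloud(d,K,T); np.savez(f"pics/{n}1.npz",im=im,d=d,K=K,T=T)
    m=(d>0)&(np.hypot(P[...,0]-470,P[...,1]+341.5)<15)&(P[...,2]>80)&(P[...,2]<150)
    print(n,m.sum(),np.percentile(P[m][:,2],[10,50,90]) if m.any() else 0)
s=state(); print(s['t'],s['eef_pos'],s['tcp_rot'],s['joints'])
E
python3 chk.py
```

```text
scene 121 [116.03799708 118.45156651 121.14705719]
side 119 [117.40845802 119.36127234 121.17461401]
6.0 [ 552.78788498 -189.49315435  407.33681298] [-3.13899251e+00 -1.14813850e-03  1.57395534e+00] [-4.43242333e-01  4.30748032e-01  1.65758892e+00 -9.98519522e-05
  1.05609673e+00 -4.46353560e-01]
```

The stop is locked, with the head top at about 119 mm. Next I'll go over the spanner and turn to yaw 127.7°.

Emit:
arm_command --rows '[[[1, 0.063, 0, 0, 0, -0.1047, 0], [1, 0.063, 0, 0, 0, -0.1047, 0], [1, 0.063, 0, 0, 0, -0.1047, 0], [1, 0.063, 0, 0, 0, -0.1047, 0], [1, 0.063, 0, 0, 0, -0.1047, 0], [1, 0.063, 0, 0, 0, -0.1047, 0], [1, 0.063, 0, 0, 0, -0.1047, 0]]]'

```text
t: 6.58
eef_pos: [561.5, -41.9, 408.2]
tcp_rot: [-3.14, -0.001, 2.23]
ft_force: [0.7, -0.7, 0.2]
opening: 0.502
grip_force: 0.0
```

Emit:
arm_command --rows '[[[0.1, 0.078, 0.4, 0, 0, 0, 0], [0.1, 0.078, 0.4, 0, 0, 0, 0], [0.1, 0.078, 0.4, 0, 0, 0, 0], [0.1, 0.078, 0.4, 0, 0, 0, 0], [0.1, 0.078, 0.4, 0, 0, 0, 0]]]'

```text
t: 7.0
eef_pos: [562.1, -23.0, 350.1]
tcp_rot: [3.141, 0.001, 2.227]
ft_force: [0.7, 1.7, -0.1]
opening: 0.499
grip_force: 0.0
```

```bash
python3 - <<'E'
from h import *
im,d,K,T,c=shoot("wrist"); s=state(); print(s['t'],s['eef_pos'],s['tcp_rot'],s['opening'],s['joints'])
cv2.imwrite("pics/w1.png",im[...,::-1])
R0=R.from_euler('xyz',s['tcp_rot']).as_matrix()
for z in(291.5,):
    print(R0.T@(np.array([562,-22,z])-s['eef_pos'])/150)
E
```

```text
7.05 [562.10377456 -22.92308722 350.4717578 ] [3.14035119e+00 1.35553305e-03 2.22720605e+00] 0.49819935076879396 [-1.58164676e-01  4.64970808e-01  1.77567861e+00 -3.45636895e-05
  8.99105313e-01 -8.14553754e-01]
[0.00583018 0.00271946 0.39314119]
```

View pics/w1.png

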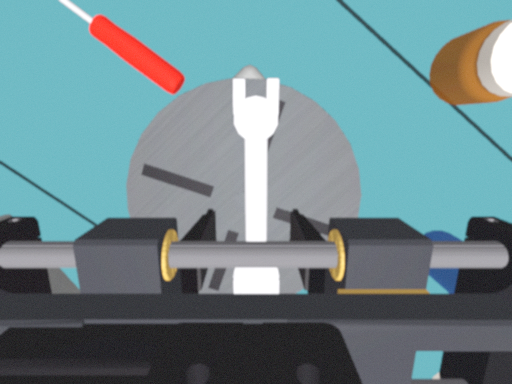

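The wrist view shows the spanner shaft at u ≈ 256, centred between the fingertips at 205 and 305 and in line with the tool's x. Next I'll descend and grip.

Emit:
arm_command --rows '[[[0.006, 0.003, 0.2, 0, 0, 0, 0], [0.006, 0.003, 0.33, 0, 0, 0, 0], [0.006, 0.003, 0.37, 0, 0, 0, 0], [0.006, 0.003, 0.392, 0, 0, 0, 0], [0.006, 0.003, 0.392, 0, 0, 0, 0], [0.006, 0.003, 0.392, 0, 0, 0, 0]]]'

```text
t: 7.55
eef_pos: [562.0, -21.2, 291.7]
tcp_rot: [3.14, 0.001, 2.228]
ft_force: [0.9, -0.3, 0.5]
opening: 0.499
grip_force: 0.0
```

Emit:
arm_command --rows '[[[0, 0, 0, 0, 0, 0, -1], [0, 0, 0, 0, 0, 0, -1], [0, 0, 0, 0, 0, 0, -1], [0, 0, 0, 0, 0, 0, -1], [0, 0, 0, 0, 0, 0, -1], [0, 0, 0, 0, 0, 0, -1], [0, 0, 0, 0, 0, 0, -1], [0, 0, 0, 0, 0, 0, -1]]]'

```text
t: 8.22
eef_pos: [561.7, -21.0, 290.6]
tcp_rot: [3.141, 0.0, 2.229]
ft_force: [0.8, 0.9, 3.3]
opening: 0.184
grip_force: 30.0
```

Emit:
arm_command --rows '[[[0, 0, -0.03, 0, 0, 0, -1], [0, 0, -0.08, 0, 0, 0, -1], [0, 0, -0.15, 0, 0, 0, -1], [0, 0, -0.25, 0, 0, 0, -1], [0, 0, -0.4, 0, 0, 0, -1], [0, 0, -0.6, 0, 0, 0, -1], [0, 0, -0.7, 0, 0, 0, -1], [0, 0, -0.7, 0, 0, 0, -1]]]'

```text
t: 8.88
eef_pos: [561.6, -21.0, 399.5]
tcp_rot: [3.137, 0.004, 2.229]
ft_force: [0.2, 0.0, -2.9]
opening: 0.188
grip_force: 30.0
```

Emit:
arm_command --rows '[[[0.2, 0.058, 0, 0, 0, 0, -1], [0.4, 0.116, 0, 0, 0, 0, -1], [0.6, 0.174, 0, 0, 0, 0, -1], [0.796, 0.231, 0, 0, 0, 0, -1]]]'

```text
t: 9.22
eef_pos: [515.0, 95.6, 394.6]
tcp_rot: [-3.14, -0.001, 2.228]
ft_force: [0.4, 0.6, -3.0]
opening: 0.189
grip_force: 30.0
```

Emit:
arm_command --rows '[[[0.2, 0.058, 0, 0, 0, 0, -1], [0.4, 0.116, 0, 0, 0, 0, -1], [0.6, 0.174, 0, 0, 0, 0, -1], [0.796, 0.231, 0, 0, 0, 0, -1]]]'

```text
t: 9.55
eef_pos: [469.4, 211.5, 394.7]
tcp_rot: [-3.14, -0.001, 2.229]
ft_force: [0.7, -0.5, -3.6]
opening: 0.184
grip_force: 30.0
```

Emit:
arm_command --rows '[[[0.1, 0.03, 0, 0, 0, -0.018, -1], [0.2, 0.06, 0, 0, 0, -0.036, -1], [0.3, 0.09, 0, 0, 0, -0.054, -1], [0.4, 0.12, 0, 0, 0, -0.072, -1], [0.5, 0.15, 0, 0, 0, -0.09, -1], [0.6, 0.18, 0, 0, 0, -0.108, -1], [0.7, 0.21, 0, 0, 0, -0.126, -1], [0.796, 0.231, 0, 0, 0, -0.144, -1], [0.796, 0.231, 0, 0, 0, -0.162, -1], [0.796, 0.231, 0, 0, 0, -0.1794, -1]]]'

```text
t: 10.38
eef_pos: [424.2, 326.5, 394.5]
tcp_rot: [-3.141, -0.002, -2.92]
ft_force: [0.1, 0.2, -3.6]
opening: 0.188
grip_force: 30.0
```

```bash
python3 - <<'E'
from h import *
s=state(); print(s['t'],s['eef_pos'],s['tcp_rot'],s['ft_force'],s['moment'],s['opening'])
for n in("scene","side"):
    im,d,K,T,c=shoot(n); P=cloud(d,K,T); np.savez(f"pics/{n}2.npz",im=im,d=d,K=K,T=T)
    x=s['eef_pos']; L=R.from_euler('z',-s['tcp_rot'][2]).apply(P.reshape(-1,3)-x).reshape(P.shape)
    for lo,hi in((-110,-50),(50,110)):
        m=(d>0)&(L[...,0]>lo)&(L[...,0]<hi)&(abs(L[...,1])<30)&(P[...,2]>x[2]-215)&(P[...,2]<x[2]-145)
        q=P[m]; print(n,lo,m.sum(),np.percentile(q[:,2],[5,50,95]).round(1) if len(q) else '',np.percentile(L[m][:,0],[1,99]).round(1) if len(q) else '', L[m][:,1].mean() if len(q) else '')
    cv2.imwrite(f"pics/{n}2.png",im[...,::-1])
E
```

```text
10.3833 [424.2049842  326.53571689 394.54120339] [-3.14112958e+00 -1.50386128e-03 -2.92032010e+00] [ 0.1165772   0.15217458 -3.56507145] [0.08671784 0.02039623 0.01148965] 0.1875143035151355
scene -110 239 [206.2 215.2 218.2] [-95.4 -50.8] 4.0191280627680595
scene 50 52 [205.5 214.2 218.8] [61.9 94.2] 11.32384473379793
side -110 81 [205.1 214.2 218. ] [-94.5 -50.4] 15.09717286028103
side 50 168 [207.  215.3 218.8] [51.7 97.1] 4.205950824970264
```

View pics/side2.png

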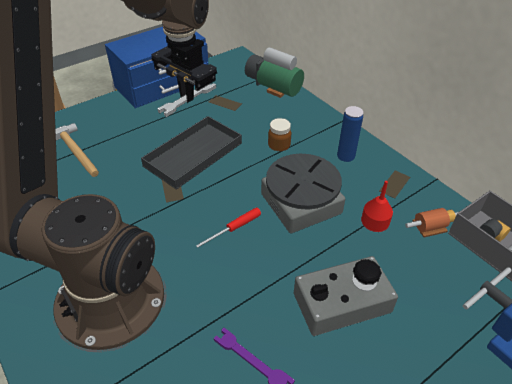

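The spanner hangs level, with both ends at z ≈ 215, and it is over the tray at pixel (190,98) in the side view. Next I'll lower it.

Emit:
arm_command --rows '[[[0, 0, 0.15, 0, 0, 0, -1], [0, 0, 0.35, 0, 0, 0, -1], [0, 0, 0.55, 0, 0, 0, -1], [0, 0, 0.75, 0, 0, 0, -1], [0, 0, 0.9, 0, 0, 0, -1], [0, 0, 1, 0, 0, 0, -1], [0, 0, 1, 0, 0, 0, -1]]]'

```text
t: 11.07
eef_pos: [424.4, 325.4, 242.3]
tcp_rot: [-3.14, -0.005, -2.932]
ft_force: [-1.0, -0.2, -4.3]
opening: 0.187
grip_force: 30.0
```

Emit:
arm_command --rows '[[[0, 0, 0.12, 0, 0, 0, -1], [0, 0, 0.22, 0, 0, 0, -1], [0, 0, 0.27, 0, 0, 0, -1], [0, 0, 0.3, 0, 0, 0, -1], [0, 0, 0.315, 0, 0, 0, -1], [0, 0, 0.32, 0, 0, 0, -1], [0, 0, 0.32, 0, 0, 0, -1]]]'

```text
t: 11.65
eef_pos: [425.0, 326.1, 198.0]
tcp_rot: [3.141, 0.001, -2.928]
ft_force: [0.2, -0.0, -3.4]
opening: 0.187
grip_force: 30.0
```

Emit:
arm_command --rows '[[[0, 0, 0.012, 0, 0, 0, -1], [0, 0, 0.016, 0, 0, 0, -1], [0, 0, 0.016, 0, 0, 0, -1]]]'

```text
t: 11.9
eef_pos: [424.9, 326.0, 195.2]
tcp_rot: [3.141, 0.0, -2.927]
ft_force: [-0.4, -0.1, -4.4]
opening: 0.182
grip_force: 30.0
```

Emit:
arm_command --rows '[[[0, 0, 0.006, 0, 0, 0, -1], [0, 0, 0.006, 0, 0, 0, -1], [0, 0, 0.006, 0, 0, 0, -1]]]'

```text
t: 12.15
eef_pos: [424.9, 326.0, 194.6]
tcp_rot: [3.141, 0.001, -2.927]
ft_force: [-1.5, -1.0, 6.2]
opening: 0.183
grip_force: 30.0
```

Contact with the tray floor. Next I'll open the fingers and retreat.

Emit:
arm_command --rows '[[[0, 0, 0, 0, 0, 0, -0.2], [0, 0, 0, 0, 0, 0, -0.2], [0, 0, 0, 0, 0, 0, -0.2], [0, 0, 0, 0, 0, 0, -0.2], [0, 0, 0, 0, 0, 0, -0.2]]]'

```text
t: 12.57
eef_pos: [425.0, 326.2, 194.4]
tcp_rot: [3.141, 0.001, -2.927]
ft_force: [-0.4, 1.7, 6.1]
opening: 0.395
grip_force: 2.7
```

Emit:
arm_command --rows '[[[0, 0, -0.1, 0, 0, 0, -0.2], [0, 0, -0.3, 0, 0, 0, -0.2], [0, 0, -0.6, 0, 0, 0, -0.2], [0, 0, -0.9, 0, 0, 0, -0.2], [0, 0, -1, 0, 0, 0, -0.2]]]'

```text
t: 12.98
eef_pos: [424.9, 326.0, 348.1]
tcp_rot: [3.14, 0.004, -2.927]
ft_force: [-0.3, 0.6, -0.1]
opening: 0.401
grip_force: 0.0
```

Emit:
arm_command --rows '[[[0, 0, -0.3, 0, 0, 0, 0.6], [0, 0, -0.4, 0, 0, 0, 0.6], [0, 0, -0.4, 0, 0, 0, 0.6]]]'

```text
t: 13.23
eef_pos: [424.9, 326.0, 408.2]
tcp_rot: [3.14, 0.006, -2.927]
ft_force: [-0.7, -0.5, -0.1]
opening: 0.56
grip_force: 0.0
```

```bash
cat > sp.py <<'E'
from h import *
s=state(); print(s['t'],s['eef_pos'],s['tcp_rot'],s['opening'],s['joints'].round(3))
a=np.radians(12.3); u=np.array([np.cos(a),np.sin(a)]); v=np.array([-u[1],u[0]])
for n in("scene","side"):
    im,d,K,T,c=shoot(n); P=cloud(d,K,T); q=P[...,:2]-[425,326]; x=q@u; y=q@v
    m=(d>0)&(abs(x)<135)&(abs(y)<70)&(P[...,2]<40)&(im.min(-1)>110)
    print(n,m.sum(),'z',np.percentile(P[m][:,2],[5,50,95]).round(1),'x',np.percentile(x[m],[1,99]).round(1),'y',np.percentile(y[m],[1,50,99]).round(1))
    for k in(-1,1): print('  end z',np.median(P[m&(x*k>70)][:,2]).round(1))
    m=(d>0)&(np.hypot(P[...,0]-470,P[...,1]+341.5)<15)&(P[...,2]>80)&(P[...,2]<150)
    print(' mush',m.sum(),np.median(P[m][:,2]))
    cv2.imwrite(f"pics/{n}3.png",im[...,::-1])
E
python3 sp.py
```

```text
13.2333 [424.89720155 326.02762361 408.19101866] [ 3.13956469  0.00630368 -2.92715707] 0.5595117672932278 [ 0.531  0.36   1.775 -0.     1.001 -1.254]
scene 622 z [ 1.9 14.1 18.8] x [-99.2  95.3] y [-21.   -1.   30.8]
  end z 12.6
  end z 14.7
 mush 123 118.37852734698436
side 397 z [ 8.5 15.5 19.3] x [-93.4  93.5] y [-20.2  -2.5  25.6]
  end z 15.4
  end z 15.6
 mush 118 118.9791214035809
```

The spanner lies flat and centred in the tray, with its top at about 15 mm and ends at ±94 mm, and the stop is still locked. Next I'll return to the mushroom with the gripper open at yaw 90°.

Emit:
arm_command --rows '[[[-0.43, -0.845, 0, 0, 0, 0.142, 1], [-0.43, -0.845, 0, 0, 0, 0.142, 1], [-0.43, -0.845, 0, 0, 0, 0.142, 1], [-0.43, -0.845, 0, 0, 0, 0.142, 1], [-0.43, -0.845, 0, 0, 0, 0.142, 1], [-0.43, -0.845, 0, 0, 0, 0.142, 1], [-0.43, -0.845, 0, 0, 0, 0.142, 1], [-0.43, -0.845, 0, 0, 0, 0.142, 1], [-0.43, -0.845, 0, 0, 0, 0.142, 1]]]'

```text
t: 14.08
eef_pos: [514.8, 215.8, 402.6]
tcp_rot: [-3.139, -0.002, 2.466]
ft_force: [-0.5, 0.6, 0.9]
opening: 0.998
grip_force: 0.0
```

Emit:
arm_command --rows '[[[-0.705, -0.717, 0, 0, 0, 0.142, 1], [-0.705, -0.717, 0, 0, 0, 0.142, 1], [-0.705, -0.717, 0, 0, 0, 0.142, 1], [-0.705, -0.717, 0, 0, 0, 0.142, 1], [-0.705, -0.717, 0, 0, 0, 0.142, 1], [-0.705, -0.717, 0, 0, 0, 0.142, 1], [-0.705, -0.717, 0, 0, 0, 0.142, 1], [-0.705, -0.717, 0, 0, 0, 0.142, 1], [-0.705, -0.717, 0, 0, 0, 0.142, 1]]]'

```text
t: 14.83
eef_pos: [529.7, 65.8, 403.6]
tcp_rot: [-3.141, -0.0, 1.577]
ft_force: [1.5, 0.5, 0.1]
opening: 0.998
grip_force: 0.0
```

Emit:
arm_command --rows '[[[-1, 0, 0, 0, 0, 0, 1], [-1, 0, 0, 0, 0, 0, 1], [-1, 0, 0, 0, 0, 0, 1], [-1, 0, 0, 0, 0, 0, 1], [-1, 0, 0, 0, 0, 0, 1]]]'

```text
t: 15.25
eef_pos: [529.9, -87.9, 403.7]
tcp_rot: [-3.141, 0.001, 1.575]
ft_force: [-0.0, 0.5, 0.0]
opening: 0.997
grip_force: 0.0
```

Emit:
arm_command --rows '[[[-1, 0, 0, 0, 0, 0, 1], [-1, 0, 0, 0, 0, 0, 1], [-1, 0, 0, 0, 0, 0, 1], [-1, 0, 0, 0, 0, 0, 1], [-1, 0, 0, 0, 0, 0, 1]]]'

```text
t: 15.67
eef_pos: [530.0, -237.7, 403.5]
tcp_rot: [-3.142, 0.001, 1.574]
ft_force: [0.1, 0.9, -0.4]
opening: 0.999
grip_force: 0.0
```

Emit:
arm_command --rows '[[[-0.717, -0.4, 0, 0, 0, 0, 1], [-0.717, -0.4, 0, 0, 0, 0, 1], [-0.717, -0.4, 0, 0, 0, 0, 1], [-0.717, -0.4, 0, 0, 0, 0, 1], [-0.717, -0.4, 0, 0, 0, 0, 1], [-0.717, -0.4, 0, 0, 0, 0, 1]]]'

```text
t: 16.17
eef_pos: [470.4, -340.9, 403.9]
tcp_rot: [-3.141, -0.001, 1.574]
ft_force: [0.5, 0.5, -0.3]
opening: 1.0
grip_force: 0.0
```

```bash
python3 - <<'E'
from h import *
s=state(); print(s['t'],s['eef_pos'],s['tcp_rot'],s['opening'],s['joints'].round(3))
R0=R.from_euler('xyz',s['tcp_rot']).as_matrix()
print(R0.T@(np.array([470,-341.6,275])-s['eef_pos'])/150)
E
```

```text
16.1667 [ 470.38548709 -340.87626268  403.89178955] [-3.14137346e+00 -7.37896295e-04  1.57432814e+00] 1.0003168888423413 [-0.741  0.429  1.671  0.     1.042 -0.745]
[-0.00544987 -0.00239859  0.85927536]
```

Emit:
arm_command --rows '[[[-0.005, -0.003, 0.25, 0, 0, 0, 1], [-0.005, -0.003, 0.5, 0, 0, 0, 1], [-0.005, -0.003, 0.7, 0, 0, 0, 1], [-0.005, -0.003, 0.82, 0, 0, 0, 1], [-0.005, -0.003, 0.86, 0, 0, 0, 1], [-0.005, -0.003, 0.86, 0, 0, 0, 1], [-0.005, -0.003, 0.86, 0, 0, 0, 1]]]'

```text
t: 16.75
eef_pos: [470.4, -341.8, 275.9]
tcp_rot: [3.141, 0.0, 1.574]
ft_force: [-0.6, -0.6, 0.4]
opening: 0.998
grip_force: 0.0
```

Emit:
arm_command --rows '[[[0, 0, 0, 0, 0, 0, -1], [0, 0, 0, 0, 0, 0, -1], [0, 0, 0, 0, 0, 0, -1], [0, 0, 0, 0, 0, 0, -1], [0, 0, 0, 0, 0, 0, -1], [0, 0, 0, 0, 0, 0, -1], [0, 0, 0, 0, 0, 0, -1]]]'

```text
t: 17.33
eef_pos: [469.7, -342.7, 275.3]
tcp_rot: [3.141, 0.0, 1.571]
ft_force: [1.5, 1.0, -0.5]
opening: 0.596
grip_force: 30.0
```

Gripped at about 57 mm. Next I'll turn 0.82 rad clockwise, which is +z of the tool pointing down.

Emit:
arm_command --rows '[[[0, 0, 0, 0, 0, 0.018, -1], [0, 0, 0, 0, 0, 0.036, -1], [0, 0, 0, 0, 0, 0.054, -1], [0, 0, 0, 0, 0, 0.072, -1], [0, 0, 0, 0, 0, 0.09, -1], [0, 0, 0, 0, 0, 0.108, -1], [0, 0, 0, 0, 0, 0.12, -1], [0, 0, 0, 0, 0, 0.1305, -1], [0, 0, 0, 0, 0, 0.1305, -1], [0, 0, 0, 0, 0, 0.1305, -1]]]'

```text
t: 18.17
eef_pos: [469.2, -342.3, 275.0]
tcp_rot: [-3.14, 0.0, 0.754]
ft_force: [-5.6, 1.9, 2.4]
opening: 0.597
grip_force: 30.0
```

```bash
python3 - <<'E'
from h import *
s=state(); print(s['t'],s['eef_pos'],s['tcp_rot'],s['opening'],s['moment'],s['ft_force'])
E
```

```text
18.1667 [ 469.2060781  -342.33837122  275.00002392] [-3.13973075e+00  2.58280261e-04  7.53925544e-01] 0.5974540723008349 [0.47700844 1.04477967 0.20673657] [-5.57778028  1.85088677  2.44642189]
```

Emit:
arm_command --rows '[[[0, 0, 0, 0, 0, 0, 1], [0, 0, 0, 0, 0, 0, 1], [0, 0, 0, 0, 0, 0, 1], [0, 0, 0, 0, 0, 0, 1], [0, 0, 0, 0, 0, 0, 1], [0, 0, 0, 0, 0, 0, 1], [0, 0, 0, 0, 0, 0, 1], [0, 0, 0, 0, 0, 0, 1]]]'

```text
t: 18.83
eef_pos: [469.6, -342.6, 275.1]
tcp_rot: [3.141, -0.0, 0.752]
ft_force: [0.3, -0.0, 0.8]
opening: 0.998
grip_force: 0.0
```

Emit:
arm_command --rows '[[[0, 0, -0.2, 0, 0, 0, 1], [0, 0, -0.5, 0, 0, 0, 1], [0, 0, -0.8, 0, 0, 0, 1], [0, 0, -1, 0, 0, 0, 1], [0, 0, -1, 0, 0, 0, 1], [0, 0, -1, 0, 0, 0, 1]]]'

```text
t: 19.33
eef_pos: [469.4, -342.4, 427.0]
tcp_rot: [3.137, -0.0, 0.752]
ft_force: [0.9, -0.5, -0.6]
opening: 0.997
grip_force: 0.0
```

Emit:
arm_command --rows '[[[0.6, 0.8, 0, 0, 0, 0, 1], [0.6, 0.8, 0, 0, 0, 0, 1], [0.6, 0.8, 0, 0, 0, 0, 1], [0.6, 0.8, 0, 0, 0, 0, 1], [0.6, 0.8, 0, 0, 0, 0, 1], [0.6, 0.8, 0, 0, 0, 0, 1], [0.6, 0.8, 0, 0, 0, 0, 1], [0.6, 0.8, 0, 0, 0, 0, 1]]]'

```text
t: 20.0
eef_pos: [616.4, -368.9, 424.6]
tcp_rot: [-3.14, 0.0, 0.751]
ft_force: [1.1, -0.4, -0.8]
opening: 1.001
grip_force: 0.0
```

```bash
python3 sp.py
```

```text
20.0 [ 616.40465536 -368.86883767  424.59142232] [-3.14032703e+00  2.19828228e-04  7.51036859e-01] 1.0009516870196569 [-0.631  0.615  1.274  0.     1.254  0.189]
scene 717 z [ 1.9 13.  18.4] x [-103.1   95.9] y [-43.   -2.2  45.9]
  end z 9.6
  end z 14.1
 mush 0 nan
side 447 z [ 6.2 15.  19.1] x [-94.4  93.4] y [-20.   -3.3  27. ]
  end z 15.2
  end z 15.3
 mush 135 127.90252573423561
  return _methods._mean(a, axis=axis, dtype=dtype,
  ret = ret.dtype.type(ret / rcount)
```

View pics/scene3.png

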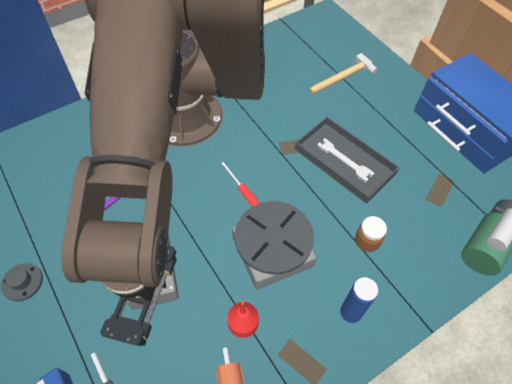

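The picture shows the spanner flat in the tray at (347,158), with the jar and can unmoved. In the side view the mushroom is back up at 128 mm, 9 mm above its locked height.

```bash
python3 -c "
from cell import *
print(job_done())"
```

```text
the job is handed in; nothing more can be done
None
```

The job is handed in at about 20 s of the 72 s allowed: I locked the stop, laid the spanner flat in the tray, and unlocked the mushroom, which is back up. Its turn-back to rest was not measured, and no verdict came back on hand-in.

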